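Load the respirator filter dryer

TASK

The disinfected respirator filter cassettes waiting in the hooded tray must go into the drying unit. First turn the blue damper ring on the unit's air outlet shut (its white pointer at the red mark, against the stop); then draw each cassette out of the tray and slide it into a free bay of the unit, one per bay and fully home against the bay's back stop; and when all are in with the damper still shut, turn the ring so that its pointer stands in the green band. Turn the ring by itself: do not touch the grey fixed collars directly above and below it, and leave the gel bottle, the glove box and the stock bin where they are.

Things in the scene. Friction and masses are not known exactly. Their poses are not given: they have to be found in the camera images.
- dryer: Fixed white drying unit facing the robot. Origin: on the bench, in the plane of the bay mouths, midway across; x away from the robot into the bays, y left. Bay roof x 0 to 160 mm, y -125 to 125, top 48 mm above the bench (front 34 mm clear); behind it, to x = 320, a housing 88 mm high. The air outlet with the damper ring stands on the roof at x = 88, y = 0. Bays left over may stay empty.
- sill (a point): Middle of the loading sill (dryer x = -50 mm, y = 0, 12 mm above the bench): the bare aluminium floor plate, 250 mm wide, no rims, from dryer x = -100 mm and running on level and smooth into the bays. Axes as the dryer's.
- bay_1 (a point): Home point of bay 1 (left, dryer y = 76 mm): where a cassette's origin lies when fully home; on the bay floor, 12 mm above the bench, 58.5 mm behind the mouth. Axes as the dryer's. Each bay is a flat slot 64 mm wide, 18 mm high, 76 mm from the next, with rounded wall noses and a solid back stop 121 mm behind the mouth: a cassette fully home stands out 4 mm.
- bay_2 (a point): Home point of bay 2 (middle, y = 0): where a cassette's origin lies when fully home; on the bay floor, 12 mm above the bench, 58.5 mm behind the mouth. Axes as the dryer's. Each bay is a flat slot 64 mm wide, 18 mm high, 76 mm from the next, with rounded wall noses and a solid back stop 121 mm behind the mouth: a cassette fully home stands out 4 mm.
- bay_3 (a point): Home point of bay 3 (right, y = -76 mm): where a cassette's origin lies when fully home; on the bay floor, 12 mm above the bench, 58.5 mm behind the mouth. Axes as the dryer's. Each bay is a flat slot 64 mm wide, 18 mm high, 76 mm from the next, with rounded wall noses and a solid back stop 121 mm behind the mouth: a cassette fully home stands out 4 mm.
- ring_grip (a point): On the upright axis of the damper ring at its mid-height, 69 mm above the bench. The ring is blue and knurled, 64 mm in diameter, 14 mm high (62 to 76 mm above the bench), wider than the collar above it and free from the flange below, so it can be pinched across its diameter from above. A white pointer line runs out over its top face and down its rim. Axes as the dryer's.
- damper_ring (a joint): Turn of the damper ring, rad, growing counter-clockwise seen from above. 0 = shut: pointer at the red mark, hard stop. The marks lie on the side away from the robot and to the left. 0.80 = pointer at the middle of the green band, which spans 0.68 to 0.92. Other stop at 1.5. Light even friction (0.12 N m); it stays where it is left. Starts between 0.45 and 1.25.
- collar_low: Fixed grey collar under the ring: a flange 88 mm in diameter, 48 to 56 mm above the bench, with the red mark, green band and black ticks, and a dark neck 48 mm in diameter up to the ring (6 mm free between flange and ring). Origin on the ring's axis at the flange's underside. Not to be touched.
- collar_top: Fixed grey outlet collar above the ring, 48 mm in diameter, 76.5 to 98.5 mm above the bench, black mesh on top. Origin on the ring's axis, 76 mm above the bench. Not to be touched.
- rack: Fixed hooded tray facing the robot. Origin: on the bench, under the middle of the hood's front edge; x away from the robot under the hood, y left. The clear hood (x 0 to 87 mm, y -106 to 106, underside 22, top 28 mm above the bench) covers three lanes, middles at y = 68, 0, -68 mm, 64 mm wide, with thin walls between them and a back wall at x = 82 mm.
- tray (a point): Middle of the open part of the hooded tray, in front of the hood (rack x = -87 mm, y = 0, 4 mm above the bench): flat smooth dark steel, 224 mm wide, no rims, from rack x = -175 mm and running on level under the hood. Cassettes slide easily on it (friction about 0.25); a press of some 10 N holds them well enough to pull. Axes as the rack's.
- cassette_1: Filter cassette: rigid flat plate 125 (x) x 60 (y) x 12 mm, 0.10 to 0.21 kg, yellow frame, pale pleats on top. Origin: centre of its underside. Lies at first in a lane, 45 to 53 mm sticking out in front of the hood, 8 mm from its neighbour (too close for a finger): press on that part and pull it towards the robot. Either end may go into a bay first. May be absent (None); two or three are there.
- cassette_2: Filter cassette: rigid flat plate 125 (x) x 60 (y) x 12 mm, 0.10 to 0.21 kg, yellow frame, pale pleats on top. Origin: centre of its underside. Lies at first in a lane, 45 to 53 mm sticking out in front of the hood, 8 mm from its neighbour (too close for a finger): press on that part and pull it towards the robot. Either end may go into a bay first. May be absent (None); two or three are there.
- cassette_3: Filter cassette: rigid flat plate 125 (x) x 60 (y) x 12 mm, 0.10 to 0.21 kg, yellow frame, pale pleats on top. Origin: centre of its underside. Lies at first in a lane, 45 to 53 mm sticking out in front of the hood, 8 mm from its neighbour (too close for a finger): press on that part and pull it towards the robot. Either end may go into a bay first. May be absent (None); two or three are there.
- gel_bottle: Bystander: clear bottle with blue cap, 60 mm in diameter, 150 mm high, on the left; origin under its centre. Leave alone.
- glove_box: Bystander: blue carton 125 x 240 x 70 mm, on the right; origin under its centre. Leave alone.
- stock_bin: Bystander: loose blue open bin 100 x 180 x 70 mm with packs in it, behind the hooded tray; origin under its centre. Leave alone.
Not all that is in view belongs to the job. Leave any orange or purple look-alike of the cassette_3 alone. Leave any black or turquoise look-alike of the cassette_2 alone.

How it is judged:
By the outcome, as a careful person would: the job done as asked, in the order asked, and still so for the second after the job is handed in, with the robot touching nothing.
Of cassette_1, cassette_2, cassette_3 only 2 to 3 are there at a start; the rules pass over those that are not, and their reading is None.
At some moment in a run one of cassette_1, cassette_2, cassette_3 may be knocked a few centimetres aside while the robot is not near it.
Once in a run the grip may slacken for a moment while it holds something.
It also fails if it takes over 210 s, if anything falls off the work surface, if the arm or the gripper's body presses on something with over 40 N, if the wrist force passes 120 N, or if a joint passes its speed limit or range.

ROBOT

A 7-joint arm with a two-finger parallel gripper is mounted at the origin on the work surface. World frame = base frame: x ahead of the robot, y to its left, z up, the work surface at z = 0. Lengths are in m, angles in degrees, forces in N, time in s.
With the tool pointing down it reaches from about 0.4 to 0.875 m from the base axis. Payload 6.5 kg.
Tool frame: the origin (TCP) lies midway between the tips of the shut fingers; the grasp point (between the pads) lies bot.grasp_offset behind it (bot.grasp_offset is the distance from the TCP to the grasp point, in m); z points along the fingers, y is the line along which they close (so a half turn about z gives the same grasp; the last joint's range is limited). The gripper opens to 85 mm and grips with 20 to 120 N. Pads are 22 mm wide; open, the fingers measure 114 mm over their backs; the gripper's body (76 mm by 85 mm) begins 54 mm behind the grasp point. The pads swing forward as they close: fully open they stand 13 mm farther back than shut.
Start: joints at [-72.376, 30.733, -0.252, 88.115, 0.149, 61.152, -4.079], TCP at [0.237, 0.605, 0.231] pointing down, gripper open.
Joint ranges: [-154.64, 154.64], [-21.42, 123.67], [-72.66, 72.17], [13.99, 137.28], [-74.86, 254.86], [10.95, 109.41], [-158.01, 158.01]. Speed limits (degrees/s): [136.94, 136.94, 180, 180, 180, 180, 180].

INTERFACE

Orientations are given as a 3x3 rotation matrix whose columns are the frame's x, y, z axes.
In Python, from workcell import monitor, viewer, ticket, bot gives the robot as it stands. The module is installed in compiled form; this text tells all that it offers.
- The arm moves only by the tool carry_out, never from a script. Its argument "moves" is a list of rows, each a list of 7 numbers: the turn, a rotation vector about the tool's x, y, z in rad, then the shift along the tool's x, y, z in cm, then the closure in counts, from 0 (fully open) to 255 (shut). In form: [[wx, wy, wz, dx, dy, dz, jaw], ...]. A call has 1 to 10 rows; each row is the pose to reach, as a shift and turn from the pose commanded when the call began, along the tool's axes at that moment; what a row does not reach only later rows make up. A row lasts 1/8 s, in which the tool goes at most 62.5 mm and 10.7 degrees, less where a joint would pass 70% of its speed; a pose out of reach is approached as far as the arm can. A call with a gripper value outside its range is refused whole. The fingers move at their own pace and stop on an object; the grip force is fixed at half the most. Time passes only in rows, so rows that repeat a pose let the fingers close. It gives the time, the measured TCP pose, the force, the opening and the grip force at its end, in the units of the state.
- monitor.read_state(): the state, without advancing time (a new reading comes with each control period).
- viewer.read_camera(name): name is "side" or "top" or "wrist"; returns the picture (400x640x3 uint8, blue, green, red); there is no depth.
- viewer.get_calibration(name): a dict with "vertical_fov" (degrees; the focal length in pixels is half the picture's height over the tangent of half this angle, whatever the lens; pixels are square), "cx", "cy" (the principal point, pixels), "D" ([k1, k2, p1, p2, k3] as OpenCV has them; the pictures are not rectified), "world_from_camera" (4x4, takes a point from camera to world coordinates); the wrist camera has in their place "tool_from_camera" (4x4, takes a point from camera to tool coordinates, whose origin is the TCP and whose axes are the flange's). Camera axes: x right, y down, z forward; pixel columns grow to the right and rows downward; lengths in m; the calibration is good to about 2 mm. A picture is of the moment at which its call begins: read the wrist's pose just before it. get_calibration takes no time and is no camera call.
- ticket.finish_job(): hands the job in; it is judged then, once.
The state is a dict: "t": time; "joints": joint angles; "joint_velocities": joint speeds; "tau": joint torques, N m; "tool_pos": TCP position; "eef_rot": TCP orientation; "ft_force": force on the tool from outside, world axes, zero at the start; "wrist_torque": the same for the moment, N m; "opening": finger opening in m; "grasp_force": force on a finger pad.
Only numpy, scipy, OpenCV 4.12 (cv2) and the standard library are available. Lean on these libraries where they do the work, as an engineer would, in place of code of your own. Each camera call takes 0.05 s, during which the arm holds its last target. There are 200 camera calls.

## Working session

There is one attempt and no reset: what is moved stays moved. The work goes in short steps, Python scripts to look and compute and a tool call to move; the robot and the scene stay as the last step left them, time stands still between calls to the robot, and variables do not carry over. Pictures are saved under pics/ and viewed, at most 14 in all, crops included, and the job is handed in when it is done.

Besides the shell and the picture viewer there is one more tool, called after "Emit:" as name([rows], argument=value, ...), one row to a line, values as JSON. carry_out: Moves the arm, as the interface text tells. Its arguments: {"type":"object","properties":{"moves":{"type":"array","items":{"type":"array","items":{"type":"number"}}}},"required":["moves"]}

```bash
mkdir -p pics
cat > h.py <<'E'
import numpy as np, cv2
from workcell import monitor, viewer, ticket, bot
def K(c):
    f=200/np.tan(np.radians(c['vertical_fov'])/2)
    return np.array([[f,0,c['cx']],[0,f,c['cy']],[0,0,1.]])
def pose(name,c,st=None):
    if 'world_from_camera' in c: return np.array(c['world_from_camera'])
    T=np.eye(4); T[:3,:3]=st['eef_rot']; T[:3,3]=st['tool_pos']
    return T@np.array(c['tool_from_camera'])
def snap(name,fn=None):
    st=monitor.read_state(); im=viewer.read_camera(name); c=viewer.get_calibration(name)
    if fn: cv2.imwrite('pics/'+fn,im)
    return im,(K(c),np.array(c['D'],float),pose(name,c,st))
def ray(cal,px,z):
    k,D,T=cal
    u=cv2.undistortPoints(np.array(px,float).reshape(-1,1,2),k,D).reshape(-1,2)
    d=np.c_[u,np.ones(len(u))]@T[:3,:3].T
    s=(z-T[2,3])/d[:,2]
    return T[:3,3]+d*s[:,None]
def proj(cal,P):
    k,D,T=cal; M=np.linalg.inv(T)
    return cv2.projectPoints(np.array(P,float).reshape(-1,1,3),cv2.Rodrigues(M[:3,:3])[0],M[:3,3],k,D)[0].reshape(-1,2)
def st():
    s=monitor.read_state(); print('t',round(s['t'],2),'pos',np.round(s['tool_pos'],4),'F',np.round(s['ft_force'],1),'op',s['opening'],'gf',s['grasp_force']); print(np.round(s['eef_rot'],3).tolist(),np.round(s['joints'],1)); return s
E
python3 - <<'E'
from h import *
s=st();print(bot.grasp_offset)
for n in('side','top'):
    im,c=snap(n,n+'0.png');print(n,np.round(c[2],3).tolist(),c[1])
E
```

```text
t 0.0 pos [0.2371 0.6045 0.2304] F [-0.8  0.8 -0.7] op 0.08504005875937397 gf 0.0
[[-0.931, 0.365, -0.001], [0.365, 0.931, -0.002], [-0.0, -0.002, -1.0]] [-72.4  30.8  -0.3  88.2   0.1  61.2  -4.1]
0.0187
side [[-0.997, -0.064, 0.046, 0.438], [-0.079, 0.772, -0.631, 1.018], [0.005, -0.633, -0.774, 1.362], [0.0, 0.0, 0.0, 1.0]] [-0.01057547  0.          0.          0.          0.        ]
top [[-0.002, -0.976, 0.217, 0.179], [-1.0, 0.001, -0.005, -0.008], [0.004, -0.217, -0.976, 1.593], [0.0, 0.0, 0.0, 1.0]] [-0.02955415  0.          0.          0.          0.        ]
```

View pics/top0.png

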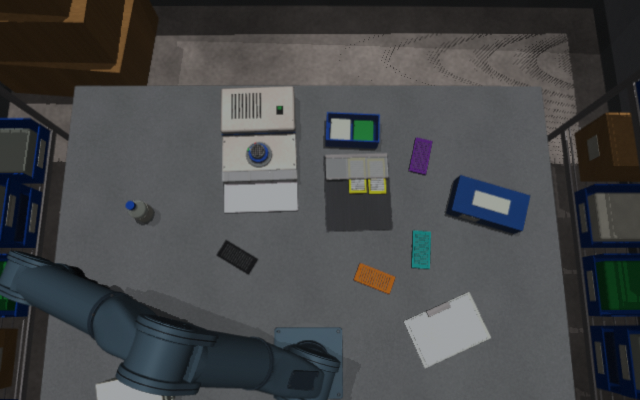

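View pics/side0.png

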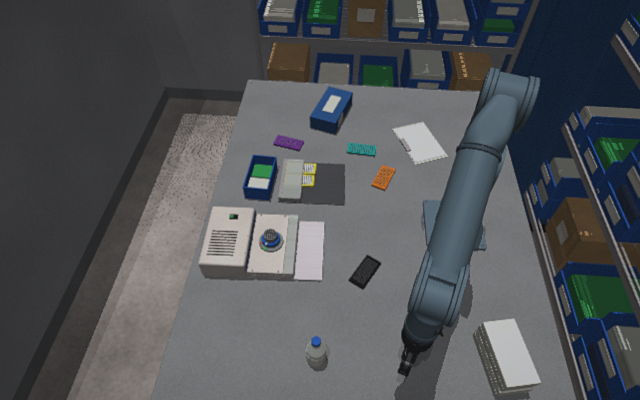

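Top view: dryer with ring at (259,153), sill at (260,197). Tray at (358,205) with two yellow cassettes at (358,185) and (377,185). The look-alikes are purple (421,156), turquoise (421,250), orange (375,278) and black (237,257), and none of them are in the tray. The yellow ones in the lanes fit the description.

Run:
```python
from h import *
im,c=snap('top')
x0,y0=210,75
cv2.imwrite('pics/crop0.png',cv2.resize(im[75:240,210:400],None,fx=4,fy=3.6,interpolation=cv2.INTER_CUBIC)[:600])
g=cv2.cvtColor(im,cv2.COLOR_BGR2GRAY); h=cv2.cvtColor(im,cv2.COLOR_BGR2HSV)
def rect(mask,z,n):
    cs,_=cv2.findContours(mask,cv2.RETR_EXTERNAL,cv2.CHAIN_APPROX_NONE)
    for q in sorted(cs,key=cv2.contourArea)[::-1][:2]:
        if cv2.contourArea(q)<40: continue
        b=cv2.boxPoints(cv2.minAreaRect(q)); w=ray(c,b,z)
        print(n,np.round(b,1).tolist(),'\n   ',np.round(w[:,:2],4).tolist(),'ctr',np.round(w.mean(0),4))
print(g[197,222:302:4],g[205,322:396:4],h[153,259],g[160:215:3,240],g[140:235:3,335])
roi=np.zeros_like(g);roi[183:216,215:305]=255
m=((g>g[197,260]-30)*255).astype(np.uint8)&roi; rect(m,0.012,'sill')
roi=np.zeros_like(g);roi[196:236,318:400]=255
m=((g<(int(g[215,358])+int(g[240,340]))//2)*255).astype(np.uint8)&roi; rect(m,0.004,'tray')
m=cv2.inRange(h,(20,100,80),(35,255,255));rect(m,0.016,'yel')
m=cv2.inRange(h,(100,120,40),(125,255,255));roi[:]=0;roi[135:170,240:280]=255;rect(m&roi,0.076,'ring')
```

```text
[ 89 160 161 161 160 160 160 160 161 161 160 160 161 161 160 161 160 161
 160  87] [87 54 51 50 51 49 50 50 50 51 50 48 50 51 52 51 52 59 90] [165   7  77] [157 158 159 157 128 131 131  70 115 161 160 161 160 161 160 160 160 140
  90] [ 44  22  28  81  90 122 105 114 115 115 114 114 115  62  49  50  51  50
  50  51  51  50  51  50  51  50  51  51  50  51  51  91]
sill [[223.0, 185.10000610351562], [296.1000061035156, 182.3000030517578], [297.20001220703125, 209.10000610351562], [224.0, 211.89999389648438]] 
    [[0.5785, 0.2901], [0.5883, 0.0406], [0.4949, 0.0366], [0.4854, 0.283]] ctr [0.5368 0.1626 0.012 ]
tray [[325.0, 196.0], [392.0, 196.0], [392.0, 231.0], [325.0, 231.0]] 
    [[0.5419, -0.0579], [0.5418, -0.2868], [0.4211, -0.2823], [0.4214, -0.057]] ctr [ 0.4815 -0.171   0.004 ]
yel [[368.0, 178.0], [386.0, 178.0], [386.0, 193.0], [368.0, 193.0]] 
    [[0.6022, -0.2049], [0.6021, -0.2666], [0.5495, -0.2647], [0.5495, -0.2035]] ctr [ 0.5758 -0.2349  0.016 ]
yel [[349.0, 179.0], [366.0, 179.0], [366.0, 193.0], [349.0, 193.0]] 
    [[0.5986, -0.1399], [0.5986, -0.198], [0.5495, -0.1967], [0.5495, -0.139]] ctr [ 0.5741 -0.1684  0.016 ]
ring [[247.39999389648438, 150.60000610351562], [265.29998779296875, 144.1999969482422], [270.1000061035156, 157.6999969482422], [252.1999969482422, 164.10000610351562]] 
    [[0.6806, 0.2016], [0.703, 0.1424], [0.6557, 0.1254], [0.6336, 0.1842]] ctr [0.6682 0.1634 0.076 ]
```

View pics/crop0.png

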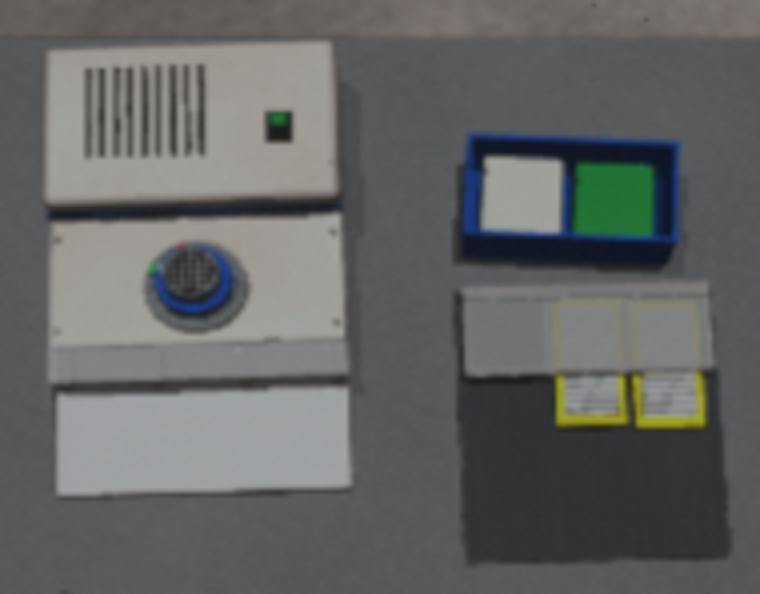

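```bash
cat >> h.py <<'E'
def plan(p,yaw):
    """tool-frame shift cm & rotvec to reach TCP p with tool pointing down and tool-x yaw (deg)"""
    from scipy.spatial.transform import Rotation as R
    s=monitor.read_state(); R0=np.array(s['eef_rot']); a=np.radians(yaw)
    Rt=np.array([[np.cos(a),np.sin(a),0],[np.sin(a),-np.cos(a),0],[0,0,-1]])
    print('yaw now',round(np.degrees(np.arctan2(R0[1,0],R0[0,0])),2),'rv',np.round(R.from_matrix(R0.T@Rt).as_rotvec(),4),'d cm',np.round(R0.T@(np.array(p)-s['tool_pos'])*100,2),'dist',np.round(np.linalg.norm(np.array(p)-s['tool_pos'])*1000))
E
python3 - <<'E'
from h import *
c=viewer.get_calibration('wrist');print(np.round(c['tool_from_camera'],3).tolist(),c['vertical_fov'],c['D'])
plan((.58,.16,.33),92)
E
```

```text
[[-0.0, -0.963, -0.271, 0.068], [1.0, -0.001, 0.001, 0.0], [-0.001, -0.271, 0.963, -0.143], [0.0, 0.0, 0.0, 1.0]] 63.84293521528988 [-0.04138045  0.          0.          0.          0.        ]
yaw now 158.58 rv [-1.1000e-03  8.0000e-04  1.1621e+00] d cm [-48.15 -28.89  -9.89] dist 570.0
```

Run:
```python
from h import *
plan((.56,.16,.33),182)
```

```text
yaw now 158.58 rv [-1.300e-03 -1.000e-04 -4.087e-01] d cm [-46.29 -29.62  -9.89] dist 558.0
```

Emit:
carry_out([
  [0,0,-0.1,-5,-3,-3,0],
  [0,0,-0.2,-10,-6.4,-6,0],
  [0,0,-0.3,-15,-9.6,-9,0],
  [0,0,-0.4,-20,-12.8,-10,0],
  [0,0,-0.408,-25,-16,-10,0],
  [0,0,-0.408,-30,-19.2,-10,0],
  [0,0,-0.408,-35,-22.4,-10,0],
  [0,0,-0.408,-40,-25.6,-10,0],
  [0,0,-0.408,-45,-28.8,-10,0],
  [0,0,-0.408,-46.3,-29.6,-10,0],
])

```text
t: 1.4
tool_pos: [0.5622, 0.1555, 0.3311]
eef_rot: [[-1.0, -0.027, 0.0], [-0.027, 1.0, -0.002], [-0.0, -0.002, -1.0]]
ft_force: [0.6, 1.5, 0.5]
opening: 0.0857
grasp_force: 0.0
```

Run:
```python
from h import *
st(); im,c=snap('wrist','w1.png')
```

```text
t 1.4 pos [0.5622 0.1555 0.3311] F [0.6 1.5 0.5] op 0.08568034075352667 gf 0.0
[[-1.0, -0.027, 0.0], [-0.027, 1.0, -0.002], [-0.0, -0.002, -1.0]] [-26.5  19.    8.5  92.2  -2.8  69.   74.1]
```

View pics/w1.png

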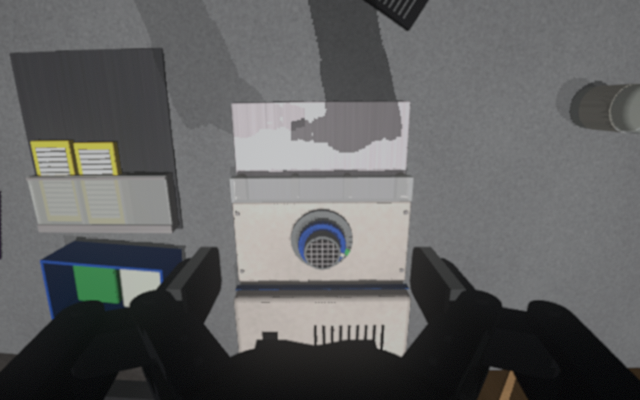

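Run:
```python
from h import *
im,c=snap('wrist')
g=cv2.cvtColor(im,cv2.COLOR_BGR2GRAY).astype(int);h=cv2.cvtColor(im,cv2.COLOR_BGR2HSV)
def sub(p,axis,lo,hi):  # strongest gradient subpixel along row/col
    l=(g[p,lo:hi] if axis==0 else g[lo:hi,p]).astype(float)
    d=np.abs(np.gradient(l)); i=int(d.argmax()); s=slice(max(i-2,0),i+3)
    return lo+(d[s]*np.arange(s.start,min(i+3,len(d)))).sum()/d[s].sum()
def vline(rows,lo,hi,z):
    w=ray(c,[(sub(r,0,lo,hi),r) for r in rows],z); return w
def hline(cols,lo,hi,z):
    return ray(c,[(k,sub(k,1,lo,hi)) for k in cols],z)
def fit(w,n):
    m=np.median(w,0); vx,vy,x,y=cv2.fitLine(w[:,:2].astype(np.float32),cv2.DIST_HUBER,0,1e-4,1e-4).ravel()
    print(n,'mean',np.round([x,y],4),'angle',round(np.degrees(np.arctan2(vy,vx)),2))
fit(vline(range(106,170,4),224,244,.012),'sillR'); fit(vline(range(106,170,4),400,420,.012),'sillL')
fit(hline(list(range(240,288,4))+list(range(400,406,2)),94,108,.012),'sillF')
fit(vline(range(208,270,4),226,246,.048),'roofR'); fit(vline(range(208,270,4),402,418,.048),'roofL')
fit(vline(range(60,165,5),150,180,.004),'trayL'); fit(vline(range(60,135,5),5,36,.004),'trayR')
fit(hline(range(25,160,5),40,60,.004),'trayF'); fit(hline(range(40,165,6),166,186,.028),'hoodF')
m=cv2.inRange(h,(20,100,60),(35,255,255)); m[178:]=0
m=cv2.morphologyEx(m,cv2.MORPH_CLOSE,np.ones((5,5),np.uint8))
cs,_=cv2.findContours(m,cv2.RETR_EXTERNAL,cv2.CHAIN_APPROX_NONE)
for q in cs:
    if cv2.contourArea(q)>200: b=cv2.boxPoints(cv2.minAreaRect(q));print('cas',np.round(b,1).tolist(),np.round(ray(c,b,.016)[:,:2],4).tolist())
print('ring rim ctr?')
m=cv2.inRange(h,(100,130,30),(125,255,255));m[:200]=0;m[275:]=0;m[:,:285]=0;m[:,360:]=0
ys,xs=np.nonzero(m);print(xs.min(),xs.max(),ys.min(),ys.max())
for z in(.069,.076): print(z,np.round(ray(c,[(xs.min(),240),(xs.max(),240)],z),4).tolist())
gm=cv2.inRange(h,(50,120,50),(80,255,255))[200:275,285:360]; ys,xs=np.nonzero(gm); print('green',len(xs)and (xs.mean()+285,ys.mean()+200), np.round(ray(c,[(xs.mean()+285,ys.mean()+200)],.056),4))
rm=(cv2.inRange(h,(0,120,50),(8,255,255))|cv2.inRange(h,(172,120,50),(180,255,255)))[200:275,285:360]; ys,xs=np.nonzero(rm); print('red',len(xs))
cv2.imwrite('pics/w1c.png',cv2.resize(im[195:285,275:375],None,fx=6,fy=6,interpolation=cv2.INTER_CUBIC))
```

```text
sillR mean [0.5343 0.0373] angle 2.01
sillL mean [0.5403 0.2859] angle 2.08
sillF mean [0.4899 0.1341] angle -87.95
roofR mean [0.6726 0.0426] angle 1.98
roofL mean [0.6619 0.2906] angle 10.36
trayL mean [ 0.4988 -0.0558] angle 1.62
trayR mean [ 0.4789 -0.2813] angle 1.75
trayF mean [ 0.4245 -0.1769] angle -88.38
hoodF mean [ 0.5968 -0.1536] angle -89.11
cas [[29.899999618530273, 140.0], [119.5999984741211, 138.89999389648438], [120.0, 174.0], [30.399999618530273, 175.10000610351562]] [[0.5499, -0.2631], [0.546, -0.1261], [0.5976, -0.1323], [0.6027, -0.2735]]
ring rim ctr?
299 344 224 256
0.069 [[0.6713, 0.1362, 0.069], [0.6696, 0.1976, 0.069]]
0.076 [[0.6683, 0.1365, 0.076], [0.6666, 0.1968, 0.076]]
green (np.float64(346.0), np.float64(251.5)) [[0.6929 0.2027 0.056 ]]
red 0
```

View pics/w1c.png

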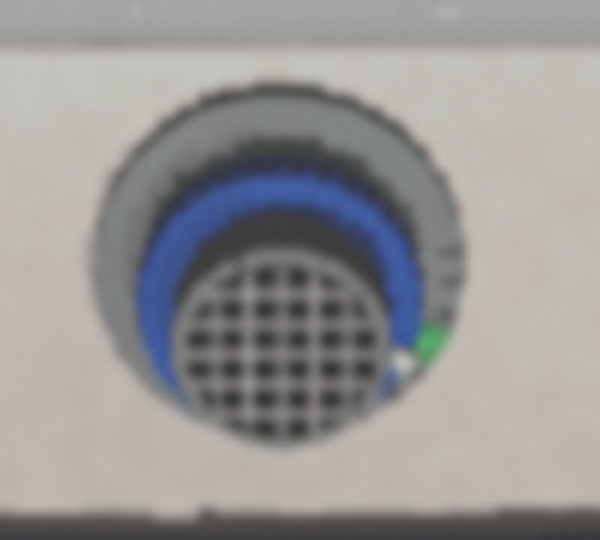

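```bash
cat >> h.py <<'E'
YD=np.radians(2.04); OD=np.array([.5888,.1635])
def dry(x,y): return OD+np.array([x*np.cos(YD)-y*np.sin(YD),x*np.sin(YD)+y*np.cos(YD)])
E
python3 - <<'E'
from h import *
s=monitor.read_state();c=viewer.get_calibration('wrist');cal=(K(c),np.array(c['D']),pose('wrist',c,s))
a=dry(.088,0);print(a)
for p,z in(((342,255),.076),((346.5,252.5),.056)):
    w=ray(cal,[p],z)[0];d=w[:2]-a;print(w,np.hypot(*d),np.degrees(np.arctan2(d[1],d[0]))-2.04)
plan((*a,.13),182)
E
```

```text
[0.67674423 0.16663255]
[0.68706722 0.19863932 0.076     ] 0.03363030464629751 70.08417209242083
[0.69272416 0.20695972 0.056     ] 0.04337786190367005 66.34369879372831
yaw now -178.24 rv [-0.0008 -0.0004 -0.0041] d cm [-11.61   0.46  20.09] dist 232.0
```

Emit:
carry_out([
  [0,0,0,-3,0.2,5,0],
  [0,0,0,-6,0.4,10,0],
  [0,0,0,-9,0.4,15,0],
  [0,0,0,-11.6,0.5,19,0],
  [0,0,0,-11.6,0.5,20,0],
  [0,0,0,-11.6,0.5,20,0],
  [0,0,0,-11.6,0.5,20,0],
])

```text
t: 2.38
tool_pos: [0.6763, 0.1707, 0.1335]
eef_rot: [[-0.999, -0.035, 0.002], [-0.035, 0.999, 0.001], [-0.002, 0.001, -1.0]]
ft_force: [-0.3, 0.6, 0.2]
opening: 0.0854
grasp_force: 0.0
```

Run:
```python
from h import *
st(); im,c=snap('wrist','w2.png')
a=dry(.088,0);plan((*a,.054),182)
h=cv2.cvtColor(im,cv2.COLOR_BGR2HSV)
m=cv2.inRange(h,(100,130,30),(125,255,255));ys,xs=np.nonzero(m);print(xs.min(),xs.max(),ys.min(),ys.max())
t=np.linspace(0,6.28,60)
for z,r,col in((.076,.032,(0,255,255)),(.0985,.024,(0,0,255)),(.056,.044,(0,255,0))):
    for p in proj(c,np.c_[a[0]+r*np.cos(t),a[1]+r*np.sin(t),np.full(60,z)]): cv2.circle(im,tuple(int(v) for v in np.round(p)),1,col,-1)
cv2.imwrite('pics/w2.png',im)
```

```text
t 2.38 pos [0.6763 0.1707 0.1335] F [-0.3  0.6  0.2] op 0.08536529660932629 gf 0.0
[[-0.999, -0.035, 0.002], [-0.035, 0.999, 0.001], [-0.002, 0.001, -1.0]] [-22.5  41.3   7.4  84.7  -6.   54.2  78.6]
yaw now -178.0 rv [0.0013 0.0028 0.    ] d cm [ 0.01 -0.39  7.96] dist 80.0
0 355 165 364
```

View pics/w2.png

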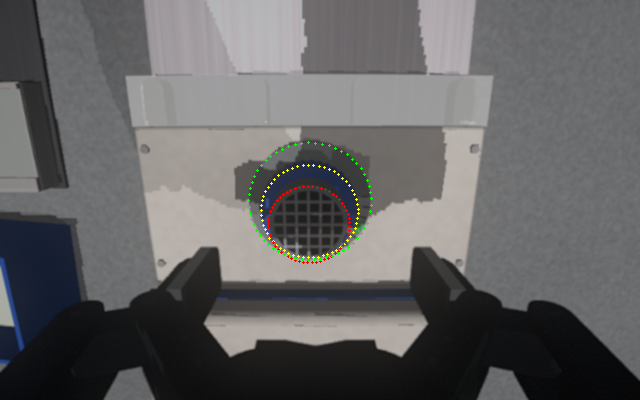

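The overlay fits the collar and ring, which are at (310,210). Descending with a 4 mm sideways correction.

Emit:
carry_out([
  [0,0,0,0,-0.4,0,0],
  [0,0,0,0,-0.4,1,0],
  [0,0,0,0,-0.4,1,0],
  [0,0,0,0,-0.4,1,0],
])

```text
t: 2.92
tool_pos: [0.676, 0.1655, 0.121]
eef_rot: [[-0.999, -0.034, -0.0], [-0.034, 0.999, -0.0], [0.0, -0.0, -1.0]]
ft_force: [-0.3, -0.2, 0.7]
opening: 0.0857
grasp_force: 0.0
```

Run:
```python
from h import *
st()
a=dry(.088,0);plan((*a,.054),182)
```

```text
t 2.92 pos [0.676  0.1655 0.121 ] F [-0.3 -0.2  0.7] op 0.08574733790879045 gf 0.0
[[-0.999, -0.034, -0.0], [-0.034, 0.999, -0.0], [0.0, -0.0, -1.0]] [-22.1  42.1   7.3  85.1  -6.1  53.1  79. ]
yaw now -178.04 rv [-0.     -0.0004 -0.0007] d cm [-0.08  0.11  6.7 ] dist 67.0
```

Emit:
carry_out([
  [0,0,0,-0.1,0.1,2.5,0],
  [0,0,0,-0.1,0.1,5,0],
  [0,0,0,-0.1,0.1,6.5,0],
  [0,0,0,-0.1,0.1,6.5,0],
  [0,0,0,-0.1,0.1,6.5,0],
])

```text
t: 3.55
tool_pos: [0.678, 0.1667, 0.0574]
eef_rot: [[-0.999, -0.034, 0.002], [-0.034, 0.999, 0.0], [-0.002, 0.0, -1.0]]
ft_force: [0.3, -0.0, -0.4]
opening: 0.0855
grasp_force: 0.0
```

Run:
```python
from h import *
st();a=dry(.088,0);plan((*a,.054),182)
```

```text
t 3.55 pos [0.678  0.1667 0.0574] F [ 0.3 -0.  -0.4] op 0.08550178728008796 gf 0.0
[[-0.999, -0.034, 0.002], [-0.034, 0.999, 0.0], [-0.002, 0.0, -1.0]] [-21.8  46.9   6.7  86.1  -6.6  47.3  79.3]
yaw now -178.04 rv [ 0.0003  0.0016 -0.0006] d cm [0.13 0.   0.33] dist 4.0
```

Emit:
carry_out([
  [0,0,0,0.1,0,0.15,40],
  [0,0,0,0.1,0,0.15,120],
  [0,0,0,0.1,0,0.15,255],
  [0,0,0,0.1,0,0.15,255],
  [0,0,0,0.1,0,0.15,255],
  [0,0,0,0.1,0,0.15,255],
])

```text
t: 4.3
tool_pos: [0.6765, 0.1665, 0.0561]
eef_rot: [[-0.999, -0.034, 0.001], [-0.034, 0.999, 0.0], [-0.001, 0.0, -1.0]]
ft_force: [-2.4, 0.2, 5.7]
opening: 0.0618
grasp_force: 64.5
```

Run:
```python
from h import *
s=st();print(np.round(s['wrist_torque'],2))
```

```text
t 4.3 pos [0.6765 0.1665 0.0561] F [-2.4  0.2  5.7] op 0.06181598648772117 gf 64.50241327285767
[[-0.999, -0.034, 0.001], [-0.034, 0.999, 0.0], [-0.001, 0.0, -1.0]] [-21.8  46.9   6.6  86.3  -6.6  47.1  79.2]
[-0.21  0.5   0.04]
```

Emit:
carry_out([
  [0,0,0.15,0,0,0,255],
  [0,0,0.3,0,0,0,255],
  [0,0,0.45,0,0,0,255],
  [0,0,0.55,0,0,0,255],
  [0,0,0.65,0,0,0,255],
  [0,0,0.65,0,0,0,255],
])

```text
t: 5.05
tool_pos: [0.6762, 0.1656, 0.0561]
eef_rot: [[-0.815, 0.579, 0.0], [0.579, 0.815, -0.001], [-0.001, -0.001, -1.0]]
ft_force: [-3.7, -2.7, 7.4]
opening: 0.0619
grasp_force: 64.9
```

Run:
```python
from h import *
s=st();print(np.round(s['wrist_torque'],2)); plan(s['tool_pos'],182)
```

```text
t 5.05 pos [0.6762 0.1656 0.0561] F [-3.7 -2.7  7.4] op 0.061869078975202337 gf 64.92164254188538
[[-0.815, 0.579, 0.0], [0.579, 0.815, -0.001], [-0.001, -0.001, -1.0]] [-27.6  47.8  16.   86.8 -15.9  47.7  48.7]
[-0.48  0.71 -0.12]
yaw now 144.62 rv [-9.000e-04  3.000e-04 -6.523e-01] d cm [0. 0. 0.] dist 0.0
```

Free so far. The torque matches the ring's friction. Going on until the stop is felt.

Emit:
carry_out([
  [0,0,0.08,0,0,0,255],
  [0,0,0.14,0,0,0,255],
  [0,0,0.2,0,0,0,255],
  [0,0,0.2,0,0,0,255],
])

```text
t: 5.55
tool_pos: [0.6761, 0.1655, 0.0561]
eef_rot: [[-0.689, 0.725, -0.0], [0.725, 0.689, -0.003], [-0.002, -0.002, -1.0]]
ft_force: [-4.0, -4.2, 8.6]
opening: 0.0616
grasp_force: 64.9
```

Run:
```python
from h import *
s=st();print(np.round(s['wrist_torque'],2)); plan(s['tool_pos'],182)
```

```text
t 5.55 pos [0.6761 0.1655 0.0561] F [-4.  -4.2  8.6] op 0.06158668891456136 gf 64.93731379508972
[[-0.689, 0.725, -0.0], [0.725, 0.689, -0.003], [-0.002, -0.002, -1.0]] [-29.4  48.2  18.7  86.9 -18.6  48.1  39.6]
[-0.82  0.86  1.97]
yaw now 133.56 rv [-2.600e-03  8.000e-04 -8.454e-01] d cm [0. 0. 0.] dist 0.0
```

Emit:
carry_out([
  [0,0,0.195,0,0,0,0],
  [0,0,0.195,0,0,0,0],
  [0,0,0.195,0,0,0,0],
  [0,0,0.195,0,0,-3,0],
  [0,0,0.195,0,0,-8,0],
  [0,0,0.195,0,0,-14,0],
  [0,0,0.0,2,2,-18,0],
  [0,0,-0.15,6,6,-18,0],
])

```text
t: 6.55
tool_pos: [0.6823, 0.2487, 0.2406]
eef_rot: [[-0.788, 0.616, 0.009], [0.616, 0.788, 0.001], [-0.007, 0.006, -1.0]]
ft_force: [0.4, 1.1, -0.1]
opening: 0.0852
grasp_force: 0.0
```

Run:
```python
from h import *
s=st(); im,c=snap('wrist','w3.png'); im2,_=snap('top')
a=dry(.088,0); p=proj(c,[(*a,.076)])[0];print(p)
x,y=int(p[0]),int(p[1])
A=cv2.resize(im[max(0,y-45):y+45,x-60:x+60],(480,360),interpolation=cv2.INTER_CUBIC)
B=cv2.resize(im2[135:175,235:285],(300,240),interpolation=cv2.INTER_CUBIC)
o=np.zeros((360,790,3),np.uint8);o[:,:480]=A;o[:240,485:785]=B;cv2.imwrite('pics/w3c.png',o)
plan((.44,-.15,.25),181.6)
```

```text
t 6.55 pos [0.6823 0.2487 0.2406] F [ 0.4  1.1 -0.1] op 0.08521103952620543 gf 0.0
[[-0.788, 0.616, 0.009], [0.616, 0.788, 0.001], [-0.007, 0.006, -1.0]] [-35.9  39.1  20.9  75.6 -14.   67.3  37.9]
[246.95259998 221.27063033]
yaw now 142.72 rv [ 0.007  -0.002  -0.6787] d cm [ -6.01 -47.06  -1.76] dist 475.0
```

View pics/w3c.png

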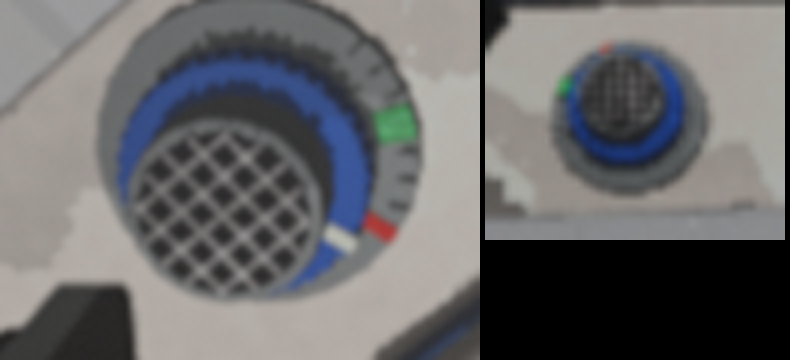

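Emit:
carry_out([
  [0,0,-0.15,-0.6,-6,-2,200],
  [0,0,-0.3,-1.5,-12,-3,255],
  [0,0,-0.45,-2.5,-18,-3,255],
  [0,0,-0.6,-3.5,-24,-3,255],
  [0,0,-0.68,-4.5,-30,-2,255],
  [0,0,-0.68,-5.5,-36,-2,255],
  [0,0,-0.68,-6,-42,-2,255],
  [0,0,-0.68,-6,-47,-2,255],
  [0,0,-0.68,-6,-47,-2,255],
])

```text
t: 7.78
tool_pos: [0.433, -0.1587, 0.255]
eef_rot: [[-1.0, -0.009, -0.0], [-0.009, 1.0, -0.001], [0.0, -0.001, -1.0]]
ft_force: [0.7, 0.6, 0.2]
opening: 0.0004
grasp_force: 0.0
```

Run:
```python
from h import *
s=st(); im,c=snap('wrist','w4.png')
# ring check with previous pose
T=np.eye(4);T[:3,:3]=[[-0.788,0.616,0.009],[0.616,0.788,0.001],[-0.007,0.006,-1]];T[:3,3]=[.6823,.2487,.2406]
k=viewer.get_calibration('wrist');c0=(c[0],c[1],T@np.array(k['tool_from_camera']));a=dry(.088,0)
for n,p,z in(('white',(271,235.2),.076),('red',(281,233),.056),('green',(284.7,207),.056)):
    d=ray(c0,[p],z)[0,:2]-a;print(n,np.hypot(*d),np.degrees(np.arctan2(d[1],d[0])))
```

```text
t 7.78 pos [ 0.433  -0.1587  0.255 ] F [0.7 0.6 0.2] op 0.00035929740535673414 gf 0.0
[[-1.0, -0.009, -0.0], [-0.009, 1.0, -0.001], [0.0, -0.001, -1.0]] [ -4.6  10.6  21.7 115.2  -4.7  55.1 110. ]
white 0.028085799460983638 18.25417191590525
red 0.03822526240418222 17.728284467844944
green 0.0374453939905044 65.04669571239435
```

View pics/w4.png

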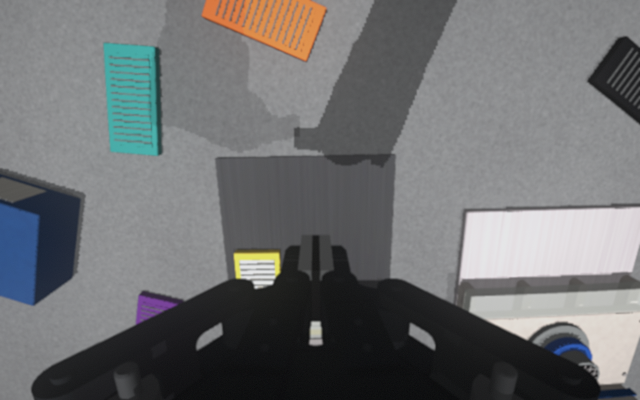

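```bash
cat >> h.py <<'E'
YR=np.radians(1.65); OR=np.array([.5992,-.1653])
def rack(x,y): return OR+np.array([x*np.cos(YR)-y*np.sin(YR),x*np.sin(YR)+y*np.cos(YR)])
E
python3 - <<'E'
from h import *
plan((*rack(-.027,0),.05),181.65)
E
```

```text
yaw now -179.29 rv [ 0.      0.0004 -0.0164] d cm [-13.73  -1.12  20.51] dist 247.0
```

Emit:
carry_out([
  [0,0,-0.01,-3.5,-0.3,5,255],
  [0,0,-0.01,-7,-0.6,10,255],
  [0,0,-0.01,-10.5,-0.9,15,255],
  [0,0,-0.01,-13.6,-0.9,19,255],
  [0,0,-0.01,-13.6,-0.9,20.5,255],
  [0,0,-0.01,-13.6,-0.9,20.5,255],
  [0,0,-0.01,-13.6,-0.9,20.5,255],
])

```text
t: 8.7
tool_pos: [0.572, -0.1625, 0.0511]
eef_rot: [[-1.0, -0.024, 0.001], [-0.024, 1.0, -0.0], [-0.001, -0.0, -1.0]]
ft_force: [-0.3, -0.3, 1.1]
opening: -0.0
grasp_force: 0.0
```

Run:
```python
from h import *
st();plan((*rack(-.027,0),.016),181.65); snap('wrist','w5.png')
```

```text
t 8.7 pos [ 0.572  -0.1625  0.0511] F [-0.3 -0.3  1.1] op -4.3439476883820134e-05 gf 0.0
[[-1.0, -0.024, 0.001], [-0.024, 1.0, -0.0], [-0.001, -0.0, -1.0]] [  0.2  40.3  15.6 103.7 -16.4  38.2 116.6]
yaw now -178.6 rv [-0.0002  0.0015 -0.0044] d cm [-0.01 -0.35  3.51] dist 35.0
```

View pics/w5.png

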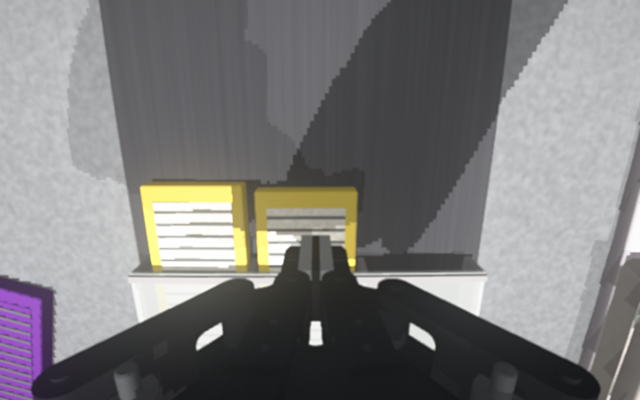

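Two yellow cassettes: near edges at rows 183 and 188, spanning columns 142–247 and 255–357. The shut fingers at (315,240) are over the second one. Now pressing down.

Emit:
carry_out([
  [0,0,-0.004,0,-0.35,1.5,255],
  [0,0,-0.004,0,-0.35,3,255],
  [0,0,-0.004,0,-0.35,3.5,255],
  [0,0,-0.004,0,-0.35,3.7,255],
  [0,0,-0.004,0,-0.35,3.7,255],
])

```text
t: 9.38
tool_pos: [0.5721, -0.1667, 0.016]
eef_rot: [[-1.0, -0.027, 0.001], [-0.027, 1.0, 0.001], [-0.001, 0.001, -1.0]]
ft_force: [-10.7, 2.9, 38.4]
opening: -0.0001
grasp_force: 19.0
```

Emit:
carry_out([
  [0,0,0,0,0,-0.12,255],
  [0,0,0,0,0,-0.12,255],
])

```text
t: 9.62
tool_pos: [0.5721, -0.1666, 0.016]
eef_rot: [[-1.0, -0.028, 0.001], [-0.028, 1.0, 0.0], [-0.001, 0.0, -1.0]]
ft_force: [-6.1, 1.2, 25.6]
opening: -0.0002
grasp_force: 13.0
```

Emit:
carry_out([
  [0,0,0,1,0,-0.05,255],
  [0,0,0,3,0,-0.05,255],
  [0,0,0,5,0,-0.05,255],
  [0,0,0,7,0,-0.05,255],
  [0,0,0,8.3,0,-0.05,255],
  [0,0,0,8.8,0,-0.05,255],
  [0,0,0,8.8,0,-0.05,255],
])

```text
t: 10.5
tool_pos: [0.4867, -0.1695, 0.0161]
eef_rot: [[-1.0, -0.028, 0.006], [-0.028, 1.0, -0.001], [-0.006, -0.002, -1.0]]
ft_force: [1.5, -0.6, 17.2]
opening: 0.0
grasp_force: 8.6
```

Pulled about 85 mm. Lifting, opening and backing off a little to see it.

Emit:
carry_out([
  [0,0,0,0,0,-2,255],
  [0,0,0,0,0,-6,100],
  [0,0,0,0,0,-10,0],
  [0,0,0,0,0,-12,0],
  [0,0,0,0,0,-12,0],
  [0,0,0,0,0,-12,0],
])

```text
t: 11.25
tool_pos: [0.4832, -0.1681, 0.1334]
eef_rot: [[-1.0, -0.028, -0.002], [-0.028, 1.0, 0.0], [0.002, 0.0, -1.0]]
ft_force: [-0.3, 0.0, -0.3]
opening: 0.0854
grasp_force: 0.0
```

```bash
cat >> h.py <<'E'
def yel(im,c,z,amin=300):
    """yellow frames -> outline centre, long-axis yaw and corners"""
    h=cv2.cvtColor(im,cv2.COLOR_BGR2HSV); m=cv2.inRange(h,(20,110,50),(35,255,255))
    cs,_=cv2.findContours(m,cv2.RETR_EXTERNAL,cv2.CHAIN_APPROX_NONE)
    for q in cs:
        if cv2.contourArea(cv2.convexHull(q))<amin: continue
        w=ray(c,q.reshape(-1,2),z)[:,:2]
        (cx,cy),(a,b),t=cv2.minAreaRect((w*1000).astype(np.float32))
        print('px',cv2.boundingRect(q),'ctr mm',round(cx,1),round(cy,1),'size',round(a,1),round(b,1),'ang',round(t,2),'xmin',w[:,0].min().round(4),'y',w[:,1].min().round(4),w[:,1].max().round(4))
E
python3 - <<'E'
from h import *
st(); im,c=snap('wrist','w6.png'); yel(im,c,.016)
E
```

```text
t 11.25 pos [ 0.4832 -0.1681  0.1334] F [-0.3  0.  -0.3] op 0.08539268461851733 gf 0.0
[[-1.0, -0.028, -0.002], [-0.028, 1.0, 0.0], [0.002, 0.0, -1.0]] [ -0.8  26.3  18.8 114.3 -12.5  41.5 117.2]
px (220, 264, 50, 50) ctr mm 579.2 -230.4 size 51.4 43.4 ang 1.87 xmin 0.5529 y -0.2526 -0.2083
px (275, 170, 72, 134) ctr mm 529.2 -170.5 size 126.2 60.2 ang 1.85 xmin 0.4654 y -0.2019 -0.1384
```

View pics/w6.png

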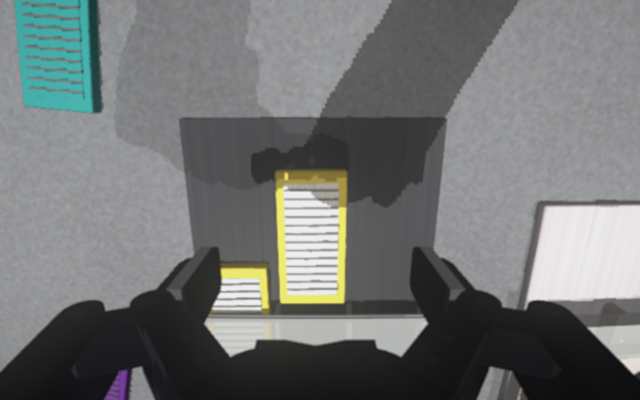

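Cassette out at px (275–347, 170–304), with its centre at (0.529,-0.1705) and a yaw of 1.85°. Gripping it by the near end.

Run:
```python
from h import *
plan((.4845,-.1719,.003),181.85)
```

```text
yaw now -178.38 rv [ 0.0005 -0.0021 -0.004 ] d cm [-0.17 -0.39 13.02] dist 130.0
```

Emit:
carry_out([
  [0,0,-0.004,-0.1,-0.35,5,0],
  [0,0,-0.004,-0.1,-0.35,10,0],
  [0,0,-0.004,-0.1,-0.35,12.5,0],
  [0,0,-0.004,-0.1,-0.35,13,0],
  [0,0,-0.004,-0.1,-0.35,13,0],
  [0,0,-0.004,-0.1,-0.35,13,0],
])

```text
t: 12.05
tool_pos: [0.4858, -0.1722, 0.0055]
eef_rot: [[-0.999, -0.032, 0.002], [-0.032, 0.999, -0.001], [-0.002, -0.001, -1.0]]
ft_force: [-0.2, -0.1, -0.2]
opening: 0.0852
grasp_force: 0.0
```

Emit:
carry_out([
  [0,0,0,0,0,0.3,0],
  [0,0,0,0,0,0.3,60],
  [0,0,0,0,0,0.3,140],
  [0,0,0,0,0,0.3,255],
  [0,0,0,0,0,0.3,255],
  [0,0,0,0,0,0.3,255],
])

```text
t: 12.8
tool_pos: [0.4853, -0.172, 0.0021]
eef_rot: [[-0.999, -0.032, 0.001], [-0.032, 0.999, -0.0], [-0.001, -0.0, -1.0]]
ft_force: [-0.7, 0.7, 7.9]
opening: 0.058
grasp_force: 62.8
```

Run:
```python
from h import *
st();plan((*dry(-.15,.076),.06),182.04)
```

```text
t 12.8 pos [ 0.4853 -0.172   0.0021] F [-0.7  0.7  7.9] op 0.058004280707927944 gf 62.777438163757324
[[-0.999, -0.032, 0.001], [-0.032, 0.999, -0.0], [-0.001, -0.0, -1.0]] [  4.6  40.   12.6 115.6 -18.6  26.2 123. ]
yaw now -178.15 rv [-0.0001  0.0007 -0.0034] d cm [ 3.6  40.75 -5.8 ] dist 413.0
```

Emit:
carry_out([
  [0,0,0,0.5,0,-3,255],
  [0,0,0,1.5,0,-6,255],
  [0,0,0,3,5,-6,255],
  [0,0,0,3.6,10,-6,255],
  [0,0,0,3.6,15,-6,255],
  [0,0,0,3.6,20,-6,255],
  [0,0,0,3.6,25,-6,255],
  [0,0,0,3.6,31,-6,255],
  [0,0,0,3.6,36,-6,255],
  [0,0,0,3.6,40.7,-6,255],
])

```text
t: 14.05
tool_pos: [0.4353, 0.2356, 0.0613]
eef_rot: [[-0.999, -0.033, -0.0], [-0.033, 0.999, -0.0], [0.0, -0.0, -1.0]]
ft_force: [0.9, -0.4, -0.9]
opening: 0.0583
grasp_force: 65.8
```

Emit:
carry_out([
  [0,0,0,0,0,0,255],
  [0,0,0,0,0,0,255],
])

```text
t: 14.3
tool_pos: [0.4354, 0.233, 0.0612]
eef_rot: [[-0.999, -0.032, -0.001], [-0.032, 0.999, -0.001], [0.001, -0.001, -1.0]]
ft_force: [0.2, -0.0, -2.0]
opening: 0.0579
grasp_force: 65.8
```

Run:
```python
from h import *
s=st();im,c=snap('wrist','w7.png');yel(im,c,s['tool_pos'][2]+.0019+.012)
plan((*dry(-.13,.076),.0125),182.04)
```

```text
t 14.3 pos [0.4354 0.233  0.0612] F [ 0.2 -0.  -2. ] op 0.05793170984206321 gf 65.7529091835022
[[-0.999, -0.032, -0.001], [-0.032, 0.999, -0.001], [0.001, -0.001, -1.0]] [-47.9  32.6  18.3 118.5 -18.8  31.6  75.7]
px (248, 220, 136, 124) ctr mm 445.9 233.1 size 63.3 59.5 ang 1.26 xmin 0.4137 y 0.2032 0.2634
yaw now -178.23 rv [-0.0011 -0.0006 -0.0046] d cm [-2.06  0.19  4.88] dist 53.0
```

View pics/w7.png

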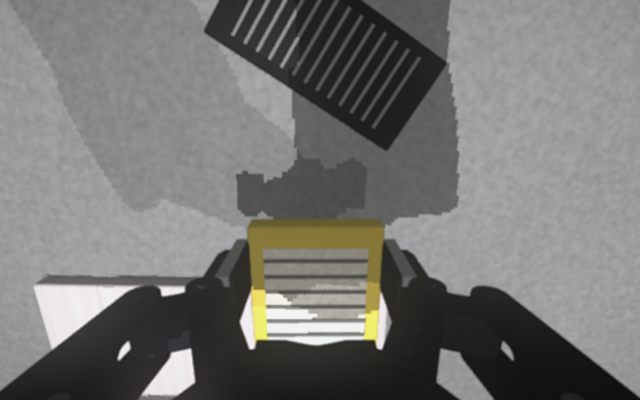

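Emit:
carry_out([
  [0,0,-0.004,-1,0.2,2,255],
  [0,0,-0.004,-2,0.2,4,255],
  [0,0,-0.004,-2,0.2,4.9,255],
  [0,0,-0.004,-2,0.2,4.9,255],
  [0,0,-0.004,-2,0.2,4.9,255],
])

```text
t: 14.98
tool_pos: [0.4558, 0.2361, 0.013]
eef_rot: [[-0.999, -0.036, 0.0], [-0.036, 0.999, 0.0], [-0.0, 0.0, -1.0]]
ft_force: [-0.0, 0.1, -2.5]
opening: 0.058
grasp_force: 65.7
```

Run:
```python
from h import *
s=st()
plan((*dry(-.11,.076),.012),182.04)
plan((*dry(-.045,.076),.012),182.04)
```

```text
t 14.97 pos [0.4558 0.2361 0.013 ] F [-0.   0.1 -2.5] op 0.05801133166972674 gf 65.70945382118225
[[-0.999, -0.036, 0.0], [-0.036, 0.999, 0.0], [-0.0, 0.0, -1.0]] [-44.4  39.   15.3 116.  -21.   27.6  78.5]
yaw now -177.95 rv [0.0002 0.0003 0.0002] d cm [-2.04 -0.13  0.1 ] dist 20.0
yaw now -177.95 rv [0.0002 0.0003 0.0002] d cm [-8.54 -0.14  0.11] dist 85.0
```

Emit:
carry_out([
  [0,0,0,-1,-0.13,0,255],
  [0,0,0,-2,-0.13,0,255],
  [0,0,0,-3,-0.13,0,255],
  [0,0,0,-4,-0.13,0,255],
  [0,0,0,-4.5,-0.13,0,255],
  [0,0,0,-4.5,-0.13,0,255],
])

```text
t: 15.72
tool_pos: [0.5011, 0.2366, 0.0124]
eef_rot: [[-0.999, -0.036, 0.0], [-0.036, 0.999, -0.0], [-0.0, -0.0, -1.0]]
ft_force: [0.1, -0.8, -1.7]
opening: 0.0583
grasp_force: 65.7
```

Emit:
carry_out([
  [0,0,0,-1.5,0,0,255],
  [0,0,0,-3,0,0,255],
  [0,0,0,-4.5,0,0,255],
  [0,0,0,-6,0,0,255],
  [0,0,0,-6,0,0,255],
])

```text
t: 16.35
tool_pos: [0.5626, 0.2385, 0.0126]
eef_rot: [[-0.999, -0.035, 0.002], [-0.035, 0.999, 0.0], [-0.002, -0.0, -1.0]]
ft_force: [-0.1, 0.2, -0.7]
opening: 0.0586
grasp_force: 65.7
```

Emit:
carry_out([
  [0,0,0,0,0,0.1,0],
  [0,0,0,0,0,0.1,0],
  [0,0,0,0,0,0,0],
  [0,0,0,0,0,-2.5,0],
  [0,0,0,0,0,-5,0],
  [0,0,0,2.5,0,-5,100],
  [0,0,0,5,0,-5,255],
  [0,0,0,5,0,-5,255],
  [0,0,0,5,0,-5,255],
  [0,0,0,5,0,-5,255],
])

```text
t: 17.6
tool_pos: [0.5118, 0.237, 0.0626]
eef_rot: [[-0.999, -0.036, 0.001], [-0.036, 0.999, 0.0], [-0.001, 0.0, -1.0]]
ft_force: [0.4, 0.4, -0.5]
opening: -0.0003
grasp_force: 0.0
```

Run:
```python
from h import *
s=st();im,c=snap('wrist');yel(im,c,.024)
plan((*dry(-.072,.076),.017),182.04)
```

```text
t 17.6 pos [0.5118 0.237  0.0626] F [ 0.4  0.4 -0.5] op -0.0002987389675974769 gf 0.0
[[-0.999, -0.036, 0.001], [-0.036, 0.999, 0.0], [-0.001, 0.0, -1.0]] [-43.1  37.3  18.3 108.3 -18.3  37.1  78.4]
yaw now -177.96 rv [-0.      0.0008  0.0001] d cm [-0.24 -0.01  4.56] dist 46.0
```

Emit:
carry_out([
  [0,0,0,0,0,2.5,255],
  [0,0,0,0,0,4.6,255],
  [0,0,0,0,0,4.6,255],
  [0,0,0,-1.5,0,4.6,255],
  [0,0,0,-3,0,4.6,255],
  [0,0,0,-4.2,0,4.6,255],
  [0,0,0,-5.2,0,4.6,255],
  [0,0,0,-5.7,0,4.6,255],
  [0,0,0,-5.7,0,4.6,255],
])

```text
t: 18.77
tool_pos: [0.568, 0.239, 0.0165]
eef_rot: [[-0.999, -0.036, 0.0], [-0.036, 0.999, -0.0], [-0.0, -0.0, -1.0]]
ft_force: [-0.2, 0.2, -1.1]
opening: 0.0002
grasp_force: 0.0
```

Emit:
carry_out([
  [0,0,0,-0.3,0,0,255],
  [0,0,0,-0.5,0,0,255],
  [0,0,0,-0.5,0,0,255],
])

```text
t: 19.15
tool_pos: [0.5695, 0.2393, 0.0158]
eef_rot: [[-0.999, -0.037, -0.006], [-0.037, 0.999, -0.001], [0.006, -0.001, -1.0]]
ft_force: [-7.7, -0.5, 3.8]
opening: -0.0003
grasp_force: 3.5
```

Emit:
carry_out([
  [0,0,0,-0.2,0,0,255],
  [0,0,0,-0.4,0,0,255],
  [0,0,0,-0.4,0,0,255],
])

```text
t: 19.52
tool_pos: [0.5695, 0.2393, 0.0148]
eef_rot: [[-0.999, -0.038, -0.014], [-0.038, 0.999, -0.002], [0.014, -0.001, -1.0]]
ft_force: [-15.1, -0.7, 8.0]
opening: -0.0001
grasp_force: 7.6
```

Firm stop at 15 N. Backing off and checking from above.

Emit:
carry_out([
  [0,-0.01,0,1.5,0,0,255],
  [0,-0.01,0,4,0,-2,255],
  [0,-0.01,0,8,0,-7,255],
  [0,-0.01,0,11,0,-13,255],
  [0,-0.01,0,11,-3,-17,255],
  [0,-0.01,0,11,-3,-17,255],
  [0,-0.01,0,11,-3,-17,255],
])

```text
t: 20.4
tool_pos: [0.4677, 0.2059, 0.1862]
eef_rot: [[-0.999, -0.036, 0.01], [-0.036, 0.999, 0.001], [-0.01, 0.0, -1.0]]
ft_force: [-0.6, 0.5, -0.3]
opening: -0.0
grasp_force: 0.0
```

Run:
```python
from h import *
s=st();im,c=snap('wrist');h=cv2.cvtColor(im,cv2.COLOR_BGR2HSV);yel(im,c,.024,20)
p=proj(c,[(*dry(0,.125),.048),(*dry(0,-.125),.048),(*dry(-.1,.125),.012),(*dry(-.004,.106),.024),(*dry(-.004,.046),.024)]);print(np.round(p))
x0,x1=int(p[:,0].min())-15,int(p[:,0].max())+15;y0,y1=int(p[:,1].min())-10,int(p[:,1].max())+40
cr=im[max(y0,0):y1,max(x0,0):x1];f=min(780/cr.shape[1],580/cr.shape[0]);cv2.imwrite('pics/w8.png',cv2.resize(cr,None,fx=f,fy=f,interpolation=cv2.INTER_CUBIC))
plan((*rack(-.06,-.03),.16),181.65)
```

```text
t 20.4 pos [0.4677 0.2059 0.1862] F [-0.6  0.5 -0.3] op -1.8373645870118162e-05 gf 0.0
[[-0.999, -0.036, 0.01], [-0.036, 0.999, 0.001], [-0.01, 0.0, -1.0]] [-48.8  21.5  24.6 113.  -11.7  47.3  74.3]
px (358, 278, 12, 9) ctr mm 581.8 261.8 size 9.8 12.1 ang 1.81 xmin 0.5769 y 0.2556 0.268
[[393. 298.]
 [147. 297.]
 [392. 193.]
 [370. 282.]
 [315. 282.]]
yaw now -177.88 rv [-0.0003  0.0088  0.0082] d cm [ -5.76 -40.53   2.62] dist 410.0
```

View pics/w8.png

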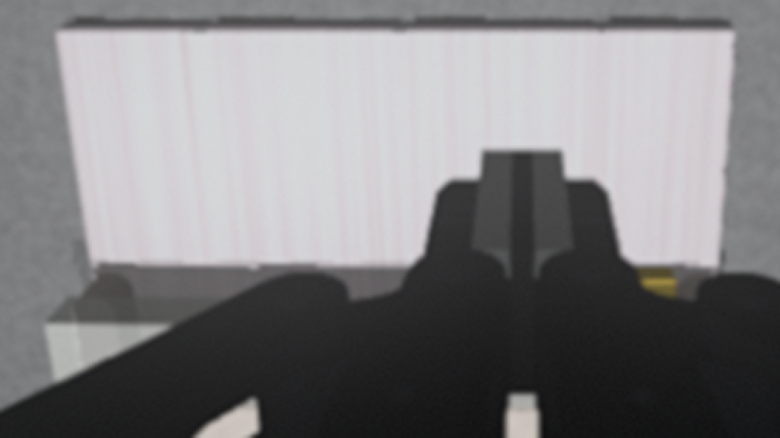

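The yellow end at the left bay stands out about 4 mm, so it is home. Now the second cassette.

Emit:
carry_out([
  [0,0.009,0.01,-0.8,-6,0,255],
  [0,0.009,0.01,-1.6,-12,0,255],
  [0,0.009,0.01,-2.4,-18,0,255],
  [0,0.009,0.01,-3.2,-24,0,255],
  [0,0.009,0.01,-4,-30,1,255],
  [0,0.009,0.01,-5,-36,2,255],
  [0,0.009,0.01,-5.8,-40.5,2.6,255],
  [0,0.009,0.01,-5.8,-40.5,2.6,255],
  [0,0.009,0.01,-5.8,-40.5,2.6,255],
])

```text
t: 21.58
tool_pos: [0.5404, -0.1959, 0.1596]
eef_rot: [[-1.0, -0.027, -0.002], [-0.027, 1.0, 0.001], [0.002, 0.001, -1.0]]
ft_force: [-0.3, 0.0, -0.8]
opening: -0.0
grasp_force: 0.0
```

Run:
```python
from h import *
s=st();im,c=snap('wrist','w9.png');yel(im,c,.016)
plan((*rack(-.027,-.068),.022),181.65)
```

```text
t 21.57 pos [ 0.5404 -0.1959  0.1596] F [-0.3  0.  -0.8] op -3.709587486336095e-05 gf 0.0
[[-1.0, -0.027, -0.002], [-0.027, 1.0, 0.001], [0.002, 0.001, -1.0]] [ -5.2  30.8  27.9 104.5 -18.5  49.3 123.1]
px (235, 197, 66, 49) ctr mm 579.2 -239.5 size 48.4 60.7 ang 1.59 xmin 0.5543 y -0.2703 -0.209
yaw now -178.38 rv [ 0.0014 -0.0009 -0.0006] d cm [-3.26 -3.99 13.79] dist 147.0
```

Run:
```python
from h import *
plan((.575,-.239,.022),181.65)
```

```text
yaw now -178.38 rv [ 0.0014 -0.0009 -0.0006] d cm [-3.32 -4.49 13.79] dist 149.0
```

Emit:
carry_out([
  [0,0,0,-1.5,-1.5,4,255],
  [0,0,0,-3,-3,8,255],
  [0,0,0,-3.4,-4.2,12,255],
  [0,0,0,-3.4,-4.2,13.7,255],
  [0,0,0,-3.4,-4.2,13.7,255],
  [0,0,0,-3.4,-4.2,13.7,255],
])

```text
t: 22.38
tool_pos: [0.5771, -0.2376, 0.0257]
eef_rot: [[-1.0, -0.027, 0.003], [-0.027, 1.0, -0.0], [-0.003, -0.0, -1.0]]
ft_force: [0.2, 0.0, 0.1]
opening: -0.0001
grasp_force: 0.0
```

Emit:
carry_out([
  [0,0,0,0.3,-0.1,0.5,255],
  [0,0,0,0.3,-0.1,0.9,255],
  [0,0,0,0.3,-0.1,0.9,255],
])

```text
t: 22.75
tool_pos: [0.5732, -0.2395, 0.0161]
eef_rot: [[-1.0, -0.026, 0.002], [-0.026, 1.0, 0.0], [-0.002, 0.0, -1.0]]
ft_force: [-2.3, 1.7, 7.7]
opening: 0.0001
grasp_force: 4.0
```

Adding about 1.2 mm of press, then pulling.

Emit:
carry_out([
  [0,0,0,0,0,0.13,255],
  [0,0,0,1,0,0.13,255],
  [0,0,0,3,0,0.13,255],
  [0,0,0,5,0,0.13,255],
  [0,0,0,7,0,0.13,255],
  [0,0,0,8.3,0,0.13,255],
  [0,0,0,8.8,0,0.13,255],
  [0,0,0,8.8,0,0.13,255],
])

```text
t: 23.75
tool_pos: [0.4879, -0.2432, 0.0161]
eef_rot: [[-1.0, -0.026, 0.007], [-0.026, 1.0, -0.002], [-0.007, -0.002, -1.0]]
ft_force: [0.6, -0.0, 16.4]
opening: 0.0004
grasp_force: 8.0
```

Emit:
carry_out([
  [0,0,0,0,0,-2,255],
  [0,0,0,0,0,-6,100],
  [0,0,0,0,0,-10,0],
  [0,0,0,0,0,-12,0],
  [0,0,0,0,0,-12,0],
  [0,0,0,0,0,-12,0],
])

```text
t: 24.5
tool_pos: [0.4844, -0.2412, 0.1333]
eef_rot: [[-1.0, -0.026, 0.0], [-0.026, 1.0, 0.001], [-0.0, 0.001, -1.0]]
ft_force: [-0.2, 0.7, -0.2]
opening: 0.0856
grasp_force: 0.0
```

Run:
```python
from h import *
st(); im,c=snap('wrist','w10.png'); yel(im,c,.016)
```

```text
t 24.5 pos [ 0.4844 -0.2412  0.1333] F [-0.2  0.7 -0.2] op 0.0856360605143434 gf 0.0
[[-1.0, -0.026, 0.0], [-0.026, 1.0, 0.001], [-0.0, 0.001, -1.0]] [  0.8  30.1  27.3 110.4 -19.4  44.  130.6]
px (277, 174, 71, 134) ctr mm 534.5 -241.6 size 126.7 59.9 ang 2.85 xmin 0.4703 y -0.2733 -0.2086
```

Emit:
carry_out([
  [0,0,-0.023,-0.4,-0.3,5,0],
  [0,0,-0.023,-0.4,-0.3,10,0],
  [0,0,-0.023,-0.4,-0.3,12.5,0],
  [0,0,-0.023,-0.4,-0.3,13.2,0],
  [0,0,-0.023,-0.4,-0.3,13.2,0],
  [0,0,-0.023,-0.4,-0.3,13.2,0],
])

```text
t: 25.3
tool_pos: [0.49, -0.2449, 0.0027]
eef_rot: [[-0.999, -0.049, 0.003], [-0.049, 0.999, -0.001], [-0.003, -0.001, -1.0]]
ft_force: [0.6, 1.0, -0.3]
opening: 0.0853
grasp_force: 0.0
```

Emit:
carry_out([
  [0,0,0,0,0.05,0,60],
  [0,0,0,0,0.05,0,140],
  [0,0,0,0,0.05,0,255],
  [0,0,0,0,0.05,0,255],
  [0,0,0,0,0.05,0,255],
])

```text
t: 25.92
tool_pos: [0.4899, -0.2442, 0.0028]
eef_rot: [[-0.999, -0.049, 0.003], [-0.049, 0.999, -0.0], [-0.003, -0.0, -1.0]]
ft_force: [-1.2, 1.3, 7.7]
opening: 0.0579
grasp_force: 63.7
```

Run:
```python
from h import *
st();plan((*dry(-.15,-.076),.062),182.04)
```

```text
t 25.93 pos [ 0.4899 -0.2442  0.0028] F [-1.2  1.3  7.7] op 0.05790660692965633 gf 63.720113039016724
[[-0.999, -0.049, 0.003], [-0.049, 0.999, -0.0], [-0.003, -0.0, -1.0]] [  7.2  42.8  19.3 111.2 -26.6  30.2 137.8]
yaw now -177.17 rv [-0.0002  0.0025  0.0138] d cm [ 3.2  32.83 -5.93] dist 335.0
```

Emit:
carry_out([
  [0,0,0,1,0,-1,255],
  [0,0,0.014,2.5,0,-4,255],
  [0,0,0.014,3,3,-6,255],
  [0,0,0.014,3.2,8,-6,255],
  [0,0,0.014,3.2,13,-6,255],
  [0,0,0.014,3.2,18,-6,255],
  [0,0,0.014,3.2,24,-6,255],
  [0,0,0.014,3.2,29,-6,255],
  [0,0,0.014,3.2,32.8,-6,255],
  [0,0,0.014,3.2,32.8,-6,255],
])

```text
t: 27.18
tool_pos: [0.4401, 0.0851, 0.062]
eef_rot: [[-0.999, -0.041, 0.001], [-0.041, 0.999, 0.002], [-0.001, 0.002, -1.0]]
ft_force: [-0.1, -2.0, -0.9]
opening: 0.0582
grasp_force: 65.0
```

Emit:
carry_out([
  [0,0,0.014,0,0,0,255],
  [0,0,0,0,0,0,255],
])

```text
t: 27.42
tool_pos: [0.4409, 0.0805, 0.0619]
eef_rot: [[-0.999, -0.033, 0.001], [-0.033, 0.999, -0.0], [-0.001, -0.001, -1.0]]
ft_force: [0.6, -0.6, -2.2]
opening: 0.0576
grasp_force: 65.0
```

Run:
```python
from h import *
s=st();im,c=snap('wrist','w11.png');yel(im,c,s['tool_pos'][2]+.0012+.012)
plan((*dry(-.13,-.076),.013),182.04)
```

```text
t 27.43 pos [0.4409 0.0805 0.0619] F [ 0.6 -0.6 -2.2] op 0.057645560549335416 gf 64.96271252632141
[[-0.999, -0.033, 0.001], [-0.033, 0.999, -0.0], [-0.001, -0.001, -1.0]] [-36.5  30.6  25.  125.3 -26.2  29.1 100.6]
px (248, 221, 136, 123) ctr mm 451.9 80.6 size 63.2 59.8 ang 1.07 xmin 0.4198 y 0.0505 0.111
yaw now -178.04 rv [-0.0004  0.001  -0.0014] d cm [-2.07  0.17  4.89] dist 53.0
```

Emit:
carry_out([
  [0,0,-0.002,-1,0.15,2,255],
  [0,0,-0.002,-2,0.15,4,255],
  [0,0,-0.002,-2,0.15,4.9,255],
  [0,0,-0.002,-2,0.15,4.9,255],
  [0,0,-0.002,-2,0.15,4.9,255],
])

```text
t: 28.1
tool_pos: [0.4608, 0.084, 0.0132]
eef_rot: [[-0.999, -0.037, 0.001], [-0.037, 0.999, 0.0], [-0.001, 0.0, -1.0]]
ft_force: [0.1, -0.2, -1.4]
opening: 0.0583
grasp_force: 65.0
```

Run:
```python
from h import *
s=st()
plan((*dry(-.085,-.076),.0128),182.04)
```

```text
t 28.1 pos [0.4608 0.084  0.0132] F [ 0.1 -0.2 -1.4] op 0.058297574759919764 gf 64.985271692276
[[-0.999, -0.037, 0.001], [-0.037, 0.999, 0.0], [-0.001, 0.0, -1.0]] [-32.   37.3  20.2 122.6 -30.   24.7 104. ]
yaw now -177.89 rv [0.0001 0.0012 0.0012] d cm [-4.57 -0.11  0.04] dist 46.0
```

Emit:
carry_out([
  [0,0,0.001,-1,-0.1,0,255],
  [0,0,0.001,-2,-0.1,0,255],
  [0,0,0.001,-3,-0.1,0,255],
  [0,0,0.001,-4,-0.1,0,255],
  [0,0,0.001,-4.6,-0.1,0,255],
  [0,0,0.001,-4.6,-0.1,0,255],
])

```text
t: 28.85
tool_pos: [0.5074, 0.0849, 0.0127]
eef_rot: [[-0.999, -0.036, 0.001], [-0.036, 0.999, -0.0], [-0.001, -0.0, -1.0]]
ft_force: [-0.2, -0.6, -1.9]
opening: 0.0583
grasp_force: 65.0
```

Emit:
carry_out([
  [0,0,0,-1.5,0,0,255],
  [0,0,0,-3,0,0,255],
  [0,0,0,-4.5,0,0,255],
  [0,0,0,-6,0,0,255],
  [0,0,0,-6,0,0,255],
])

```text
t: 29.48
tool_pos: [0.5685, 0.0871, 0.013]
eef_rot: [[-0.999, -0.036, 0.003], [-0.036, 0.999, -0.0], [-0.003, -0.0, -1.0]]
ft_force: [-0.3, -0.7, -1.9]
opening: 0.0583
grasp_force: 65.0
```

Emit:
carry_out([
  [0,0,0,0,0,0.1,0],
  [0,0,0,0,0,0.1,0],
  [0,0,0,0,0,0,0],
  [0,0,0,0,0,-2.5,0],
  [0,0,0,0,0,-5,0],
  [0,0,0,2.5,0,-5,100],
  [0,0,0,5,0,-5,255],
  [0,0,0,5,0,-5,255],
  [0,0,0,5,0,-5,255],
  [0,0,0,5,0,-5,255],
])

```text
t: 30.72
tool_pos: [0.518, 0.0853, 0.0629]
eef_rot: [[-0.999, -0.036, 0.002], [-0.036, 0.999, 0.0], [-0.002, 0.0, -1.0]]
ft_force: [-0.7, 0.3, -0.2]
opening: 0.0001
grasp_force: 0.0
```

Emit:
carry_out([
  [0,0,0,0,0,2.5,255],
  [0,0,0,0,0,4.6,255],
  [0,0,0,0,0,4.6,255],
  [0,0,0,-1.5,0,4.6,255],
  [0,0,0,-3,0,4.6,255],
  [0,0,0,-4.2,0,4.6,255],
  [0,0,0,-5.2,0,4.6,255],
  [0,0,0,-5.7,0,4.6,255],
  [0,0,0,-5.9,0,4.6,255],
  [0,0,0,-5.9,0,4.6,255],
])

```text
t: 31.98
tool_pos: [0.5748, 0.0874, 0.0165]
eef_rot: [[-0.999, -0.036, -0.001], [-0.036, 0.999, 0.0], [0.001, 0.0, -1.0]]
ft_force: [-3.3, 0.4, 0.3]
opening: -0.0002
grasp_force: 1.6
```

Emit:
carry_out([
  [0,0,0,-0.2,0,0,255],
  [0,0,0,-0.5,0,0,255],
  [0,0,0,-0.5,0,0,255],
])

```text
t: 32.35
tool_pos: [0.5749, 0.0874, 0.0155]
eef_rot: [[-0.999, -0.036, -0.011], [-0.036, 0.999, 0.0], [0.011, 0.001, -1.0]]
ft_force: [-13.7, 0.1, 7.2]
opening: 0.0001
grasp_force: 7.0
```

Both are at the same stop depth. Backing off for a check view.

Emit:
carry_out([
  [0,-0.01,0,1.5,0,0,255],
  [0,-0.01,0,4,0.5,-2,255],
  [0,-0.01,0,8,3,-7,150],
  [0,-0.01,0,11,6,-12,0],
  [0,-0.01,0,12,8,-17,0],
  [0,-0.01,0,12,8,-22,0],
  [0,-0.01,0,12,8,-22,0],
  [0,-0.01,0,12,8,-22,0],
])

```text
t: 33.35
tool_pos: [0.4578, 0.1633, 0.2365]
eef_rot: [[-0.999, -0.036, 0.011], [-0.036, 0.999, 0.001], [-0.011, 0.001, -1.0]]
ft_force: [-0.2, -0.0, -0.1]
opening: 0.0853
grasp_force: 0.0
```

Run:
```python
from h import *
s=st();im,c=snap('wrist','w12.png');yel(im,c,.024,20)
im2,c2=snap('top');yel(im2,c2,.016,20)
A=cv2.resize(im[150:350,120:520],(800,400),interpolation=cv2.INTER_CUBIC)
B=cv2.resize(im2[120:240,210:400],(316,200),interpolation=cv2.INTER_CUBIC)
o=np.zeros((600,800,3),np.uint8);o[:400]=A;o[400:,:316]=B;cv2.imwrite('pics/w12c.png',o)
plan((*dry(.088,0),.125),133.5)
```

```text
t 33.35 pos [0.4578 0.1633 0.2365] F [-0.2 -0.  -0.1] op 0.08528358011420664 gf 0.0
[[-0.999, -0.036, 0.011], [-0.036, 0.999, 0.001], [-0.011, 0.001, -1.0]] [-56.8  16.   37.9 114.2 -12.1  53.   79.3]
px (349, 266, 48, 6) ctr mm 583.4 238.7 size 7.0 58.4 ang 1.76 xmin 0.5791 y 0.2095 0.2679
px (228, 266, 47, 6) ctr mm 588.7 88.4 size 6.9 57.4 ang 2.32 xmin 0.5842 y 0.0598 0.117
px (274, 180, 17, 3) ctr mm 591.7 88.7 size 54.5 7.0 ang 89.96 xmin 0.5882 y 0.0614 0.1159
yaw now -177.95 rv [0.003  0.0092 0.8474] d cm [-21.85  -0.38  11.26] dist 246.0
```

View pics/w12c.png

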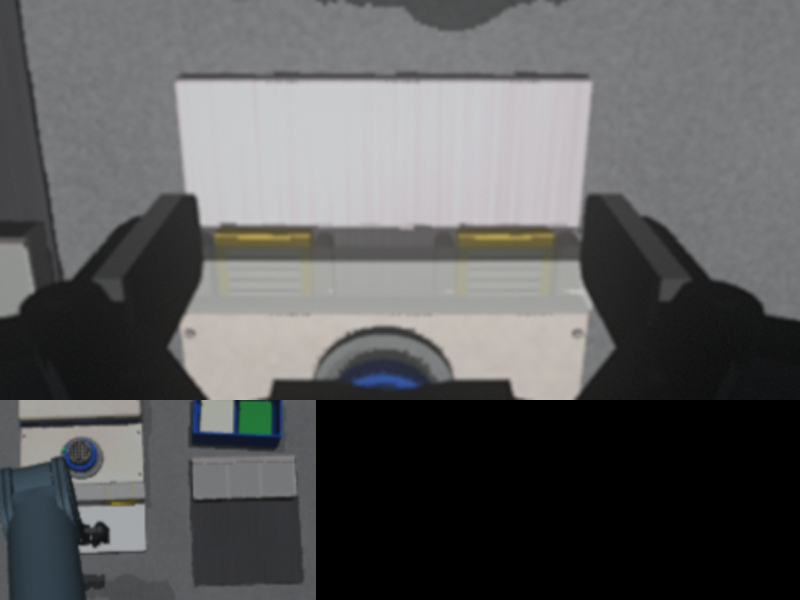

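Both cassettes are home in the outer bays and the tray is empty. Now back to the ring.

Emit:
carry_out([
  [0,0,0.15,-4,0,0,0],
  [0,0.009,0.3,-8,0,0,0],
  [0,0.009,0.45,-12,0,0,0],
  [0,0.009,0.6,-16,-0.2,0,0],
  [0,0.009,0.75,-20,-0.3,2,0],
  [0,0.009,0.84,-21.8,-0.4,6,0],
  [0,0.009,0.84,-21.8,-0.4,11,0],
  [0,0.009,0.84,-21.8,-0.4,11,0],
  [0,0.009,0.84,-21.8,-0.4,11,0],
])

```text
t: 34.58
tool_pos: [0.6777, 0.1666, 0.1302]
eef_rot: [[-0.694, 0.72, 0.004], [0.72, 0.694, 0.003], [-0.0, 0.005, -1.0]]
ft_force: [0.0, -0.3, 0.1]
opening: 0.0856
grasp_force: 0.0
```

Run:
```python
from h import *
st();plan((*dry(.088,0),.056),133.6)
```

```text
t 34.58 pos [0.6777 0.1666 0.1302] F [ 0.  -0.3  0.1] op 0.0855869340474666 gf 0.0
[[-0.694, 0.72, 0.004], [0.72, 0.694, 0.003], [-0.0, 0.005, -1.0]] [-42.1  47.9  40.8  86.2 -34.8  58.7  51.6]
yaw now 133.92 rv [0.0051 0.0002 0.0056] d cm [ 0.07 -0.11  7.42] dist 74.0
```

Emit:
carry_out([
  [0.004,0,0,0,-0.1,1,0],
  [0.004,0,0,0,-0.1,3,0],
  [0.004,0,0,0,-0.1,5,0],
  [0.004,0,0,0,-0.1,7,0],
  [0.004,0,0,0,-0.1,7,0],
  [0.004,0,0,0,-0.1,7,0],
])

```text
t: 35.33
tool_pos: [0.6769, 0.1665, 0.0593]
eef_rot: [[-0.694, 0.72, 0.001], [0.72, 0.694, 0.001], [0.0, 0.001, -1.0]]
ft_force: [0.4, -1.2, 0.5]
opening: 0.0856
grasp_force: 0.0
```

Run:
```python
from h import *
st();plan((*dry(.088,0),.056),133.6)
```

```text
t 35.33 pos [0.6769 0.1665 0.0593] F [ 0.4 -1.2  0.5] op 0.08559970543571133 gf 0.0
[[-0.694, 0.72, 0.001], [0.72, 0.694, 0.001], [0.0, 0.001, -1.0]] [-40.5  52.8  37.8  87.5 -37.7  52.9  53.5]
yaw now 133.94 rv [ 0.0008 -0.0001  0.0059] d cm [ 0.03 -0.    0.33] dist 3.0
```

Emit:
carry_out([
  [0,0,0,0,0,0.3,40],
  [0,0,0,0,0,0.3,120],
  [0,0,0,0,0,0.3,255],
  [0,0,0,0,0,0.3,255],
  [0,0,0,0,0,0.3,255],
  [0,0,0,0,0,0.3,255],
])

```text
t: 36.08
tool_pos: [0.6759, 0.1656, 0.0571]
eef_rot: [[-0.694, 0.72, -0.002], [0.72, 0.694, 0.0], [0.001, -0.001, -1.0]]
ft_force: [-5.0, -2.5, 6.5]
opening: 0.0616
grasp_force: 64.7
```

Emit:
carry_out([
  [0,0,-0.12,0,0,0,255],
  [0,0,-0.24,0,0,0,255],
  [0,0,-0.36,0,0,0,255],
  [0,0,-0.48,0,0,0,255],
  [0,0,-0.6,0,0,0,255],
  [0,0,-0.7,0,0,0,255],
  [0,0,-0.77,0,0,0,255],
  [0,0,-0.8,0,0,0,255],
  [0,0,-0.8,0,0,0,255],
  [0,0,-0.8,0,0,0,255],
])

```text
t: 37.33
tool_pos: [0.6763, 0.1664, 0.0571]
eef_rot: [[-1.0, 0.003, -0.001], [0.003, 1.0, 0.001], [0.001, 0.001, -1.0]]
ft_force: [-3.6, 0.1, 5.9]
opening: 0.0617
grasp_force: 64.8
```

Run:
```python
from h import *
s=st();print(np.round(s['wrist_torque'],2));plan(s['tool_pos'],133.94)
```

```text
t 37.33 pos [0.6763 0.1664 0.0571] F [-3.6  0.1  5.9] op 0.061667128772571765 gf 64.79336857795715
[[-1.0, 0.003, -0.001], [0.003, 1.0, 0.001], [0.001, 0.001, -1.0]] [-34.4  49.8  27.   87.2 -27.1  49.7  92. ]
[-0.37  0.84  0.11]
yaw now 179.8 rv [ 5.000e-04 -1.000e-03  8.004e-01] d cm [0. 0. 0.] dist 0.0
```

Turned 0.80 rad. Releasing, lifting straight up and checking.

Emit:
carry_out([
  [0,0,0,0,0,0,0],
  [0,0,0,0,0,0,0],
  [0,0,0,0,0,0,0],
  [0,0,0,0,0,-3,0],
  [0,0,0,0,0,-8,0],
  [0,0,0,0,0,-14,0],
  [0,0,0.17,2,4,-18,0],
  [0,0,0.34,3,8,-18,0],
  [0,0,0.5,3,8,-18,0],
  [0,0,0.5,3,8,-18,0],
])

```text
t: 38.58
tool_pos: [0.6467, 0.247, 0.2362]
eef_rot: [[-0.877, 0.481, 0.0], [0.481, 0.877, 0.0], [-0.0, 0.0, -1.0]]
ft_force: [1.1, -0.3, -0.1]
opening: 0.0854
grasp_force: 0.0
```

Run:
```python
from h import *
s=st(); im,c=snap('wrist','w13.png'); a=dry(.088,0); p=proj(c,[(*a,.076)])[0];x,y=int(p[0]),int(p[1])
cr=im[y-45:y+45,x-60:x+60];cv2.imwrite('pics/w13c.png',cv2.resize(cr,(720,540),interpolation=cv2.INTER_CUBIC));print(x,y)
h=cv2.cvtColor(im,cv2.COLOR_BGR2HSV)
def ang(m,z,n):
    ys,xs=np.nonzero(m[y-40:y+40,x-50:x+50]);xs=xs+x-50;ys=ys+y-40
    w=ray(c,np.c_[xs,ys],z)[:,:2]-a;r=np.hypot(*w.T);k=(r>.024)&(r<.046);w=w[k]
    print(n,k.sum(),np.round(np.degrees(np.arctan2(w[:,1],w[:,0])).mean(),1) if k.sum() else '')
ang(cv2.inRange(h,(50,100,50),(85,255,255)),.056,'green');ang(cv2.inRange(h,(0,120,50),(8,255,255))|cv2.inRange(h,(172,120,50),(180,255,255)),.056,'red')
```

```text
t 38.58 pos [0.6467 0.247  0.2362] F [ 1.1 -0.3 -0.1] op 0.0853943888831863 gf 0.0
[[-0.877, 0.481, 0.0], [0.481, 0.877, 0.0], [-0.0, 0.0, -1.0]] [-48.5  39.8  39.4  82.3 -26.2  67.2  55.8]
260 240
green 54 65.7
red 17 19.3
```

View pics/w13c.png

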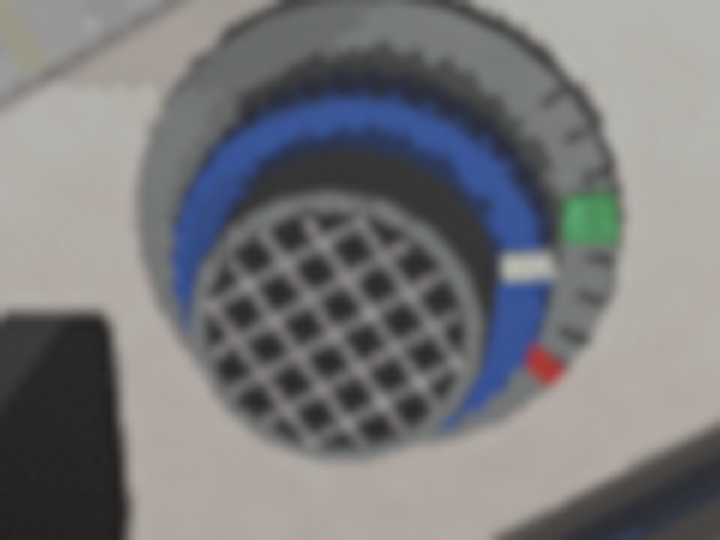

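The pointer, at crop (525,266), looks a bit short of green because of its height (parallax). Computing the true angle.

Run:
```python
from h import *
s=monitor.read_state();k=viewer.get_calibration('wrist');c=(K(k),np.array(k['D'],float),pose('wrist',k,s));a=dry(.088,0)
for q in((500,268),(525,266),(550,266)):
    d=ray(c,[(200+q[0]/6-.4,195+q[1]/6-.4)],.076)[0,:2]-a;print(np.hypot(*d),np.degrees(np.arctan2(d[1],d[0])))
```

```text
0.022885019653926662 64.2212841749158
0.027160229375918055 64.5383595408462
0.03140421384407134 64.09994985772789
```

```bash
python3 -c "
from h import *
print(ticket.finish_job())"
```

```text
the job is handed in; nothing more can be done
None
```

Job handed in. I turned the damper shut first, slid both cassettes fully home into bays 1 and 3, and then set the ring to about 0.78 rad, inside the green band.

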